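# Sweep the washers through the gate

## Robot

A 6-joint arm with a two-finger parallel gripper is mounted at the origin on the work surface. World frame = base frame: x ahead of the robot, y to its left, z up, the work surface at z = 0. Lengths are in m, angles in rad, forces in N, time in s.
With the tool pointing down it reaches from about 0.35 to 0.95 m from the base axis. Payload 17.4 kg.
Tool frame: the origin (TCP) lies at the centre of the arm's flange, where the gripper is bolted on; the fingertips stand 186 mm ahead of it and the grasp point (between the pads) lies 167 mm ahead of it; y points along the fingers, x is the direction in which the jaws open and shut, and the axes are right-handed (so a half turn about y gives the same grasp; the last joint's range is limited). The gripper opens to 93 mm and grips with 3 to 60 N. Pads are 15 mm wide; open, the fingers measure 128 mm over their backs; the gripper's body (75 mm by 188 mm) begins 65 mm behind the grasp point.
Start: joints at [1.196, 0.116, 1.442, -0, 1.584, -0.038], TCP at [0.223, 0.637, 0.405] pointing down, gripper open.
Joint ranges: [-2.83, 2.83], [-0.83, 2.19], [0.07, 2.5], [-1.14, 4.28], [0.01, 3], [-2.97, 2.97]. Speed limits (rad/s): [1.89, 1.89, 2.22, 3.14, 3.14, 3.14].

## Interface

Orientations are given as a unit quaternion [x, y, z, w].
In Python, from station import * gives the robot as it stands.
- The arm moves only by the shell command python3 -m handwheel 'ROWS' [FORCE]. ROWS is JSON, one flat list of numbers, 7 for each row, row after row: the shift along the tool's x, y, z in mm, then the turn, a rotation vector about the tool's x, y, z in degrees, then the opening, from 0 (shut) to 1 (fully open). A call has 1 to 5 rows; each row is the pose to reach, as a shift and turn from the pose commanded when the call began, along the tool's axes at that moment; what a row does not reach only later rows make up. A row lasts 1/8 s, in which the tool goes at most 62.5 mm and 10.7 degrees, less where a joint would pass 70% of its speed; a pose out of reach is approached as far as the arm can. A call with a gripper value outside its range is refused whole. The fingers move at their own pace and stop on an object; FORCE is the grip in N (left out, the last holds). Time passes only in rows, so rows that repeat a pose let the fingers close. It gives the time, the measured TCP pose, the force and the opening at its end, in the units of the state.
- read_state(): the state, without advancing time (a new reading comes with each control period).
- capture(name): name is "side" or "top"; returns (picture, depth): 400x640x3 uint8, red, green, blue; 400x640 float32, m along the optical axis (not along the pixel's ray), 0 where there is no reading.
- camera_model(name): a dict with "mtx" (3x3 intrinsics, pixels), "k1" (the pictures are not rectified: a ray, as slopes to the right and down, at radius r is drawn at 1 + k1 r^2 times it, then the intrinsics apply), "R" (3x3) and "t" (3): a world point X has camera coordinates R X + t. Camera axes: x right, y down, z forward; pixel columns grow to the right and rows downward; lengths in m; the calibration is good to about 2 mm. A picture is of the moment at which its call begins. camera_model takes no time and is no camera call.
- finish_job(): hands the job in, once; it reports no verdict.
The state is a dict: "time_s": time; "q": joint angles; "dq": joint speeds; "joint_efforts": joint torques, N m; "tool_pos": TCP position; "tool_rot": TCP orientation; "wrist_force": force on the tool from outside, world axes, zero at the start; "moment": the same for the moment, N m; "finger_gap": finger opening in m.
Only numpy, scipy, OpenCV 4.12 (cv2) and the standard library are available. Lean on these libraries where they do the work, as an engineer would, in place of code of your own. Each camera call takes 0.05 s, during which the arm holds its last target. There are 200 camera calls.

## Task

With the fingertips, sweep the three loose steel washers across the sorting board and through the gap in the gate wall, one at a time, so that each drops into the slot behind it. Only push them along the deck: do not pick up, lift or carry them, and leave the nut, the bolt and everything else on the bench where they are.

Things in the scene. Friction and masses are not known exactly. Their poses are not given: they have to be found in the camera images.
- tray: Plywood sorting board fixed to the bench, 280 (its x) by 330 (its y) by 80 mm high; origin under its centre at bench level, its z is up. Its flat top deck is at z = 80 mm and all walls on the deck are 12 mm high. A 6 mm thick dark wooden gate wall crosses the deck from y = -60 to y = -66 mm, over the whole width, broken only by the gate. The sorting field, where the washers start, is y = -60 to +157 mm, x = -132 to +132 mm (inside its rim walls, 8 mm thick).
- gate (a point): Middle of the gate, the 48 mm wide opening (along the tray's x) in the gate wall, at deck height; tray coordinates (0, -63, 80) mm. Sweep through it in the tray's -y direction. Axes as the tray's.
- slot (a point): Middle of the floor of the slot, tray coordinates (0, -101, 15) mm: an open rectangular pocket sunk in the deck right behind the gate, x = -28 to +28 mm, y = -66 (flush with the far face of the gate wall) to -136 mm, floor 65 mm below the deck. A washer whose centre passes the slot's near edge tips in by itself. Axes as the tray's.
- washer1_mid (a point): Centre, half-way up, of one of three identical loose plain steel washers lying flat on the sorting field: 40 mm outside diameter, 17 mm hole, 8 mm thick, about 65 g.
- washer2_mid (a point): Centre, half-way up, of one of three identical loose plain steel washers lying flat on the sorting field: 40 mm outside diameter, 17 mm hole, 8 mm thick, about 65 g.
- washer3_mid (a point): Centre, half-way up, of one of three identical loose plain steel washers lying flat on the sorting field: 40 mm outside diameter, 17 mm hole, 8 mm thick, about 65 g.
- nut_mid (a point): Centre of a loose dark hexagon nut, 30 mm across flats (35 mm over corners), 22 mm high, standing in a corner of the sorting field; leave it alone.
- bolt_mid (a point): Middle of a loose steel bolt standing on its hexagon head in a corner of the sorting field, head 27 mm across flats (31 mm over corners), 60 mm high in all; leave it alone. The nut and the bolt may be found in each other's corners.
- oil_mid (a point): Middle of a yellow oil bottle, 56 mm diameter, 130 mm high, on the bench; bystander.
- can_mid (a point): Middle of a blue can, 80 mm diameter, 110 mm high, on the bench; bystander.
- jar_mid (a point): Middle of a glass jar, 70 mm diameter, 85 mm high, on the bench; bystander.
- hammer_mid (a point): Point near the middle of a hammer lying on the bench; bystander.
- wrench_mid (a point): Point near the middle of a wrench lying on the bench; bystander.
Not all that is in view belongs to the job. Leave any brown look-alike of the part that bears washer2_mid alone. Leave any black look-alike of the part that bears washer1_mid alone.

How it is judged:
On the way, in this order (a step that is already met when the one before it is completed fails the run):
1. one washer has dropped into the slot while the other two are still on the deck before the gate ((((z of washer1_mid in the frame of tray between 0.01 and 0.074 m and x of washer1_mid in the frame of tray between -0.028 and 0.028 m and y of washer1_mid in the frame of tray between -0.138 and -0.064 m) and (y of washer2_mid in the frame of tray above -0.06 m and z of washer2_mid in the frame of tray above 0.076 m) and (y of washer3_mid in the frame of tray above -0.06 m and z of washer3_mid in the frame of tray above 0.076 m)) or ((z of washer2_mid in the frame of tray between 0.01 and 0.074 m and x of washer2_mid in the frame of tray between -0.028 and 0.028 m and y of washer2_mid in the frame of tray between -0.138 and -0.064 m) and (y of washer1_mid in the frame of tray above -0.06 m and z of washer1_mid in the frame of tray above 0.076 m) and (y of washer3_mid in the frame of tray above -0.06 m and z of washer3_mid in the frame of tray above 0.076 m)) or ((z of washer3_mid in the frame of tray between 0.01 and 0.074 m and x of washer3_mid in the frame of tray between -0.028 and 0.028 m and y of washer3_mid in the frame of tray between -0.138 and -0.064 m) and (y of washer1_mid in the frame of tray above -0.06 m and z of washer1_mid in the frame of tray above 0.076 m) and (y of washer2_mid in the frame of tray above -0.06 m and z of washer2_mid in the frame of tray above 0.076 m)))), for 0.2 s.
2. two washers are in the slot while the third is still on the deck before the gate ((((z of washer1_mid in the frame of tray between 0.01 and 0.074 m and x of washer1_mid in the frame of tray between -0.028 and 0.028 m and y of washer1_mid in the frame of tray between -0.138 and -0.064 m) and (z of washer2_mid in the frame of tray between 0.01 and 0.074 m and x of washer2_mid in the frame of tray between -0.028 and 0.028 m and y of washer2_mid in the frame of tray between -0.138 and -0.064 m) and (y of washer3_mid in the frame of tray above -0.06 m and z of washer3_mid in the frame of tray above 0.076 m)) or ((z of washer2_mid in the frame of tray between 0.01 and 0.074 m and x of washer2_mid in the frame of tray between -0.028 and 0.028 m and y of washer2_mid in the frame of tray between -0.138 and -0.064 m) and (z of washer3_mid in the frame of tray between 0.01 and 0.074 m and x of washer3_mid in the frame of tray between -0.028 and 0.028 m and y of washer3_mid in the frame of tray between -0.138 and -0.064 m) and (y of washer1_mid in the frame of tray above -0.06 m and z of washer1_mid in the frame of tray above 0.076 m)) or ((z of washer1_mid in the frame of tray between 0.01 and 0.074 m and x of washer1_mid in the frame of tray between -0.028 and 0.028 m and y of washer1_mid in the frame of tray between -0.138 and -0.064 m) and (z of washer3_mid in the frame of tray between 0.01 and 0.074 m and x of washer3_mid in the frame of tray between -0.028 and 0.028 m and y of washer3_mid in the frame of tray between -0.138 and -0.064 m) and (y of washer2_mid in the frame of tray above -0.06 m and z of washer2_mid in the frame of tray above 0.076 m)))), for 0.2 s.
3. all three washers are in the slot (z of washer1_mid in the frame of tray between 0.01 and 0.074 m and x of washer1_mid in the frame of tray between -0.028 and 0.028 m and y of washer1_mid in the frame of tray between -0.138 and -0.064 m and z of washer2_mid in the frame of tray between 0.01 and 0.074 m and x of washer2_mid in the frame of tray between -0.028 and 0.028 m and y of washer2_mid in the frame of tray between -0.138 and -0.064 m and z of washer3_mid in the frame of tray between 0.01 and 0.074 m and x of washer3_mid in the frame of tray between -0.028 and 0.028 m and y of washer3_mid in the frame of tray between -0.138 and -0.064 m), for 0.2 s.
At the end, for the whole second after the job is handed in: All three washers lie at rest (under 20 mm/s) in the slot, their centres at least 6 mm below the deck and within the slot's outline (2 mm to spare along it), and the nut, the bolt and the five bystanders are within 12 mm of where they started (all of step 3 and linear speed of each of washer1, washer2, washer3 below 0.02 m/s and distance of each of nut_mid, bolt_mid, oil_mid, can_mid, jar_mid, hammer_mid, wrench_mid from where it was at the start of the episode below 0.012 m); the robot touches nothing.
It fails at once if a washer is lifted: its centre rises more than 14 mm above the deck (10 mm above where it lies) (z of any of washer1_mid, washer2_mid, washer3_mid in the frame of tray above 0.094 m).
It fails at once if the nut, the bolt or a bystander on the bench is moved by more than 12 mm (distance of any of nut_mid, bolt_mid, oil_mid, can_mid, jar_mid, hammer_mid, wrench_mid from where it was at the start of the episode above 0.012 m).
It also fails if it takes over 58 s, if anything falls off the work surface, if the arm or the gripper's body presses on something with over 40 N, if the wrist force passes 120 N, or if a joint passes its speed limit or range.

## Working session

There is one attempt and no reset: what is moved stays moved. The work goes in short steps, Python scripts to look and compute and a shell command to move; the robot and the scene stay as the last step left them, time stands still between calls to the robot, and variables do not carry over. Pictures are saved under pics/ and viewed, about 8 in all and at most 12, crops included, and the job is handed in when it is done.

```bash
mkdir -p pics; ls
python3 - <<'E'
from station import *
import cv2,numpy as np
s=read_state();print(s['time_s'],s['tool_pos'],s['tool_rot'],s['finger_gap'])
for n in("top","side"):
    p,d=capture(n);cv2.imwrite(f"pics/{n}0.png",p[:,:,::-1]);np.save(f"pics/{n}0.npy",d)
    c=camera_model(n);print(n,c)
E
```

```text
pics
0.0 [0.22307681 0.63708057 0.40398743] [ 0.57695026  0.40877601 -0.40947169 -0.57650976] 0.09321934017037001
top {'mtx': array([[487.61474748,   0.        , 322.8297613 ],
       [  0.        , 487.61474748, 201.43372873],
       [  0.        ,   0.        ,   1.        ]]), 'k1': -0.0008536427626731957, 'R': array([[ 1.64673098e-02, -9.99864316e-01, -4.20263367e-04],
       [-9.81070028e-01, -1.60766610e-02, -1.92984819e-01],
       [ 1.92951877e-01,  3.59024859e-03, -9.81201653e-01]]), 't': array([0.00906171, 0.53837154, 1.41782043])}
side {'mtx': array([[405.15190501,   0.        , 330.69877147],
       [  0.        , 405.15190501, 197.52055322],
       [  0.        ,   0.        ,   1.        ]]), 'k1': 0.0017191054627721416, 'R': array([[ 0.940489  , -0.33949883, -0.01486543],
       [-0.23404863, -0.61541192, -0.75265491],
       [ 0.2463771 ,  0.7113429 , -0.65824738]]), 't': array([-0.51094531,  0.21946793,  1.08396511])}
```

View pics/top0.png

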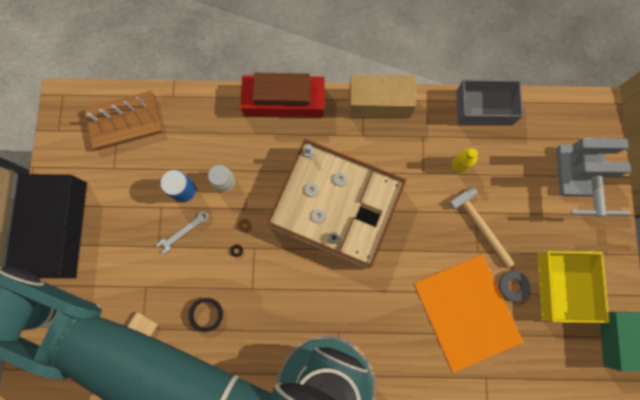

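View pics/side0.png

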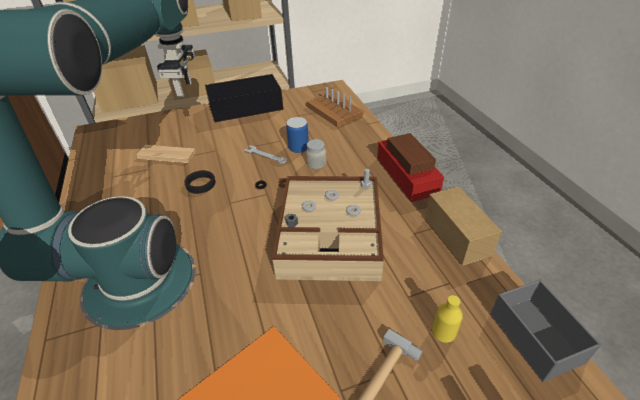

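Top view: tray at about (338,203), rotated. Three washers on the deck at (311,190), (340,180) and (317,216). Bolt at (308,151), nut at (333,238), slot at (368,215). The side view agrees.

```bash
cat > h.py <<'E'
import numpy as np,cv2,json,os
from station import *
from scipy.spatial.transform import Rotation as Rn
def proj(n,X):
    c=camera_model(n);x=np.asarray(X)@c['R'].T+c['t'];s=x[...,:2]/x[...,2:]
    s=s*(1+c['k1']*(s**2).sum(-1,keepdims=True));return s@c['mtx'][:2,:2].T+c['mtx'][:2,2]
def cloud(n,d):
    c=camera_model(n);v,u=np.mgrid[:400,:640]
    s=np.stack([(u-c['mtx'][0,2])/c['mtx'][0,0],(v-c['mtx'][1,2])/c['mtx'][1,1]],-1)
    s=s/(1+c['k1']*(s**2).sum(-1,keepdims=True))
    P=np.concatenate([s,np.ones((400,640,1))],-1)*d[...,None]
    return (P-c['t'])@c['R']
if os.path.exists('tray.json'):
    cx,cy,yaw=json.load(open('tray.json'));
    Rt=np.array([[np.cos(yaw),-np.sin(yaw)],[np.sin(yaw),np.cos(yaw)]])
    def t2w(p): return np.asarray(p)@Rt.T+[cx,cy]
    def w2t(p): return (np.asarray(p)-[cx,cy])@Rt
    def ortho(n,img,z=.088,S=2):  # tray frame, y up in image, px=S/mm
        ys,xs=np.mgrid[180:-180:-1/S,-150:150:1/S]/1000
        w=t2w(np.stack([xs,ys],-1));w=np.concatenate([w,np.full(w.shape[:2]+(1,),z)],-1)
        m=proj(n,w).astype(np.float32);return cv2.remap(img,m[...,0],m[...,1],cv2.INTER_CUBIC)
E
python3 - <<'E'
from h import *
q=read_state();print(Rn.from_quat(q['tool_rot']).as_matrix().round(3))
for n in("top","side"):
    d=np.load(f"pics/{n}0.npy");P=cloud(n,d)
    c0=np.array([0.6,0.0])
    m=(P[...,2]>.07)&(P[...,2]<.1)&(d>0)
    k,l,st,ce=cv2.connectedComponentsWithStats(m.astype(np.uint8))
    for i in range(1,k):
        if st[i,4]>1500:
            pts=P[l==i]; r=cv2.minAreaRect((pts[:,:2]*1000).astype(np.float32)); print(n,st[i],r,np.median(pts[:,2]))
E
```

```text
[[ 0.33  -0.    -0.944]
 [ 0.944 -0.001  0.33 ]
 [-0.001 -1.     0.   ]]
top [  266   138   140   130 10037] ((533.4744262695312, -21.654266357421875), (331.3515930175781, 281.5832214355469), 68.18138885498047) 0.08187261344450202
top [ 611  312   29   60 1524] ((148.72467041015625, -843.782470703125), (77.7783432006836, 159.40179443359375), 89.88911437988281) 0.08980430263783143
side [ 205   74   77   33 1532] ((445.97918701171875, 836.8604736328125), (299.5724792480469, 177.14852905273438), 0.13351447880268097) 0.09611779932892084
side [ 272  176  112   88 8311] ((532.3880615234375, -22.46929931640625), (337.09521484375, 280.59844970703125), 68.37511444091797) 0.07892862306753216
side [ 428  187   74   62 2076] ((877.46923828125, -160.65936279296875), (102.75969696044922, 202.51966857910156), 0.4055199921131134) 0.0975382576278244
```

```bash
echo '[0.533,-0.022,-0.3795]'>tray.json
python3 - <<'E'
from h import *
A=[ortho(n,cv2.imread(f"pics/{n}0.png"),.088) for n in("top","side")]
o=np.hstack(A)[::1];
for k in range(2):
    for y in(157,-60,-66,-136):cv2.line(o,(600*k,(180-y)*2),(600*k+12,(180-y)*2),(0,0,255),1)
    for x in(-132,-24,24,132):cv2.line(o,(600*k+(x+150)*2,700),(600*k+(x+150)*2,719),(0,0,255),1)
cv2.imwrite("pics/o0.png",cv2.resize(o,None,fx=.65,fy=.65,interpolation=cv2.INTER_AREA))
for n,a in zip(("top","side"),A):
    g=cv2.medianBlur(cv2.cvtColor(a,cv2.COLOR_BGR2GRAY),5)
    c=cv2.HoughCircles(g,cv2.HOUGH_GRADIENT,1,50,param1=80,param2=18,minRadius=35,maxRadius=46)
    print(n,[] if c is None else np.c_[c[0][:,0]/2-150,180-c[0][:,1]/2,c[0][:,2]/2])
E
```

```text
top []
side []
```

View pics/o0.png

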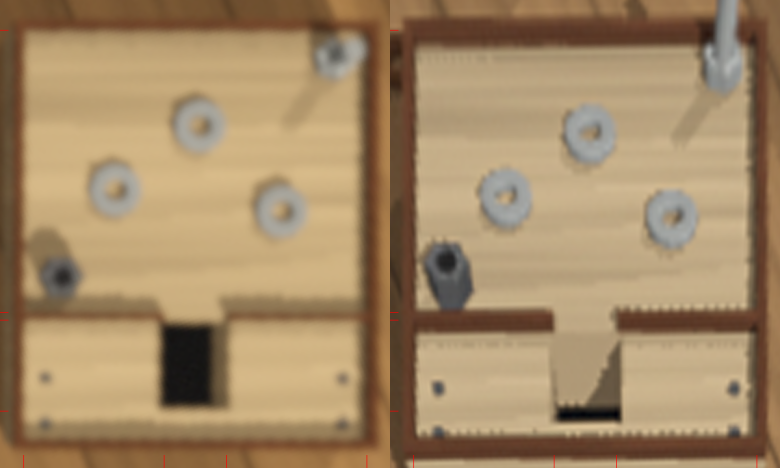

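From the rectified view, in tray mm: washers at about (3,82), (-62,34) and (65,18). The nut is near (-103,-33) and the bolt near (105,140). I'll push with the fingers partly open, as a cradle, and do the middle washer first. Now moving over to the tray.

```bash
cat > go.py <<'E'
# go.py x y tipz pushdir_deg : shift/turn in tool axes to reach tray pose (mm); tool -z is push dir; -90 = tray -y
from h import *
import sys
s=read_state();M=Rn.from_quat(s['tool_rot']).as_matrix();p=s['tool_pos']
w=w2t(p[:2])*1000;tz=M[:2,2]@Rt
print('t',round(s['time_s'],2),'tray',w.round(1),'tip z',round((p[2]-.186)*1000,1),'push',round(np.degrees(np.arctan2(-tz[1],-tz[0])),1),'tilt',np.degrees(np.arccos(-M[2,1])).round(2),'gap',round(s['finger_gap']*1000,1),'F',np.round(s['wrist_force'],1))
if len(sys.argv)>3:
    x,y,z,a=map(float,sys.argv[1:5]);g=t2w([x/1000,y/1000])
    d=np.array([*g,z/1000+.186])-p
    al=np.radians(a);zz=-(Rt@[np.cos(al),np.sin(al)]);Z=np.r_[zz,0];Y=np.array([0,0,-1.]);X=np.cross(Y,Z)
    print('shift',(M.T@d*1000).round(1),'turn',np.degrees(Rn.from_matrix(M.T@np.c_[X,Y,Z]).as_rotvec()).round(2))
E
python3 -m handwheel '[-36,0,-48,0,0,0,0.24,-72,0,-96,0,0,0,0.24,-108,0,-144,0,0,0,0.24,-144,0,-192,0,0,0,0.24,-180,0,-240,0,0,0,0.24]'
python3 -m handwheel '[-36,0,-48,0,0,0,0.24,-72,0,-96,0,0,0,0.24,-108,0,-144,0,0,0,0.24,-144,0,-192,0,0,0,0.24,-180,0,-240,0,0,0,0.24]'
python3 -m handwheel '[0,0,0,0,10,0,0.24,0,0,0,0,20,0,0.24,0,0,0,0,30,0,0.24,0,0,0,0,40,0,0.24,0,0,0,0,50,0,0.24]'
python3 -m handwheel '[0,0,0,0,10,0,0.24,0,0,0,0,20,0,0.24,0,0,0,0,30,0,0.24,0,0,0,0,40,0,0.24,0,0,0,0,42.6,0,0.24]'
python3 go.py 3 128 83 -90
```

```text
time_s: 0.72
tool_pos: [0.3907, 0.3861, 0.4046]
tool_rot: [0.577, 0.409, -0.409, -0.577]
wrist_force: [-0.2, 0.2, 0.2]
finger_gap: 0.0476
time_s: 1.35
tool_pos: [0.5579, 0.1368, 0.4046]
tool_rot: [-0.577, -0.409, 0.409, 0.577]
wrist_force: [0.7, 0.7, -0.2]
finger_gap: 0.0221
time_s: 1.98
tool_pos: [0.5571, 0.1387, 0.4044]
tool_rot: [0.696, 0.125, -0.125, -0.696]
wrist_force: [-0.2, -1.3, -0.1]
finger_gap: 0.0221
time_s: 2.6
tool_pos: [0.5571, 0.1387, 0.4044]
tool_rot: [0.694, -0.136, 0.135, -0.694]
wrist_force: [-1.3, 0.1, -0.2]
finger_gap: 0.0223
t 2.6 tray [-37.1 158.2] tip z 218.4 push -90.4 tilt 0.03 gap 22.3 F [-1.3  0.1 -0.2]
shift [ 40.4 135.4 -29.9] turn [ 0.02 -0.36 -0.03]
```

```bash
python3 -m handwheel '[20,25,-15,0,0,0,0.24,40,50,-30,0,0,0,0.24,40,80,-30,0,0,0,0.24,40,105,-30,0,0,0,0.24,40,120,-30,0,0,0,0.24]'
python3 go.py 3 128 83 -90
python3 - <<'E'
from h import *
A=[]
for n in("top","side"):
    p,d=capture(n);p=np.ascontiguousarray(p[:,:,::-1]);A.append(ortho(n,p,.088))
cv2.imwrite("pics/o1.png",cv2.resize(np.hstack(A),None,fx=.65,fy=.65,interpolation=cv2.INTER_AREA))
E
```

```text
time_s: 3.22
tool_pos: [0.5829, 0.0958, 0.2832]
tool_rot: [0.694, -0.135, 0.134, -0.694]
wrist_force: [0.3, -0.0, 0.8]
finger_gap: 0.0224
t 3.23 tray [  2.7 127.9] tip z 97.2 push -90.2 tilt 0.09 gap 22.4 F [ 0.3 -0.   0.8]
shift [ 0.4 14.2  0.1] turn [ 0.04 -0.16 -0.08]
```

View pics/o1.png

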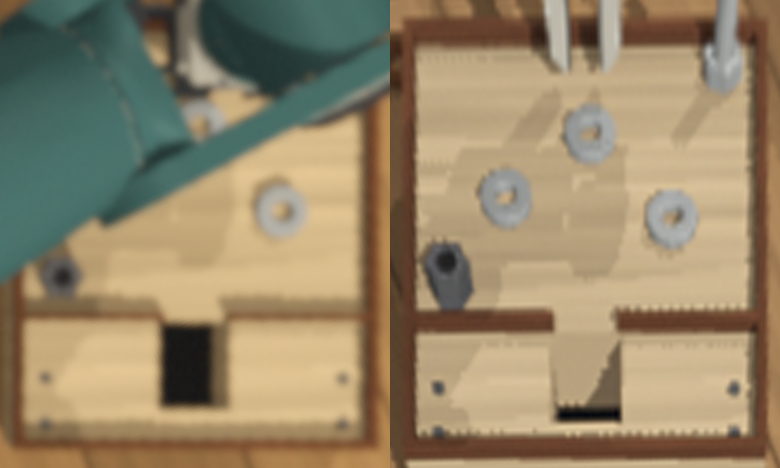

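Side view: fingertips at (565–610, 70), straddling x ≈ 2. The washer is ahead at (590,134) and the gate is centred at (590,320). Lower and sweep.

```bash
python3 -m handwheel '[1,7,0,0,0,0,0.24,1,14,0,0,0,0,0.24,1,14,-10,0,0,0,0.24,1,14,-22,0,0,0,0.24,1,14,-35,0,0,0,0.24]'
python3 go.py 0 -46 83 -90
python3 -m handwheel '[-0.5,0,-15,0,0,0,0.24,-1,0,-30,0,0,0,0.24,-1.5,0,-45,0,0,0,0.24,-2,0,-60,0,0,0,0.24,-2.5,0,-75,0,0,0,0.24]'
python3 go.py 0 -46 83 -90
python3 - <<'E'
from h import *
p,d=capture("side");p=np.ascontiguousarray(p[:,:,::-1]);cv2.imwrite("pics/s2.png",ortho("side",p,.088)[100:])
E
```

```text
time_s: 3.95
tool_pos: [0.5706, 0.0621, 0.2711]
tool_rot: [-0.694, 0.134, -0.135, 0.694]
wrist_force: [0.1, 0.4, -1.5]
finger_gap: 0.0222
t 3.95 tray [ 3.7 92.1] tip z 85.1 push -90.2 tilt 0.02 gap 22.2 F [ 0.1  0.4 -1.5]
shift [  -3.3    2.  -138.1] turn [-0.01 -0.16  0.02]
time_s: 4.58
tool_pos: [0.5402, -0.0065, 0.2708]
tool_rot: [-0.694, 0.134, -0.134, 0.694]
wrist_force: [1.7, 1.3, 0.4]
finger_gap: 0.0223
t 4.58 tray [ 1.  17.1] tip z 84.8 push -90.2 tilt 0.01 gap 22.3 F [1.7 1.3 0.4]
shift [ -0.8   1.8 -63.1] turn [-0.   -0.15  0.01]
```

View pics/s2.png

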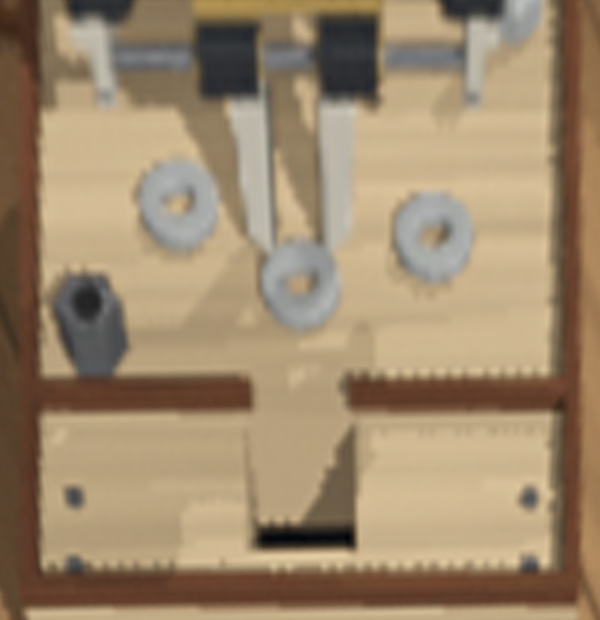

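The washer is cradled at (300,282), in line with the gate centre at x=300. I'll continue the sweep about 65 mm.

```bash
python3 -m handwheel '[0,0,-14,0,0,0,0.24,-0.5,0,-28,0,0,0,0.24,-0.5,0,-42,0,0,0,0.24,-0.5,0,-54,0,0,0,0.24,-0.5,0,-65,0,0,0,0.24]'
python3 go.py
python3 -m handwheel '[0,0,0,0,0,0,0.24,0,0,10,0,0,0,0.24,0,0,30,0,0,0,0.24]'
python3 go.py
python3 - <<'E'
from h import *
p,d=capture("side");p=np.ascontiguousarray(p[:,:,::-1]);cv2.imwrite("pics/s3.png",ortho("side",p,.088)[100:])
E
```

```text
time_s: 5.25
tool_pos: [0.5157, -0.0665, 0.2708]
tool_rot: [-0.694, 0.134, -0.134, 0.694]
wrist_force: [0.2, 1.0, 0.4]
finger_gap: 0.0225
t 5.25 tray [  0.4 -47.7] tip z 84.8 push -90.2 tilt 0.01 gap 22.5 F [0.2 1.  0.4]
time_s: 5.62
tool_pos: [0.5275, -0.0369, 0.2708]
tool_rot: [-0.694, 0.134, -0.135, 0.694]
wrist_force: [0.3, 0.1, -0.3]
finger_gap: 0.022
t 5.62 tray [  0.4 -15.8] tip z 84.8 push -90.2 tilt 0.01 gap 22.0 F [ 0.3  0.1 -0.3]
```

View pics/s3.png

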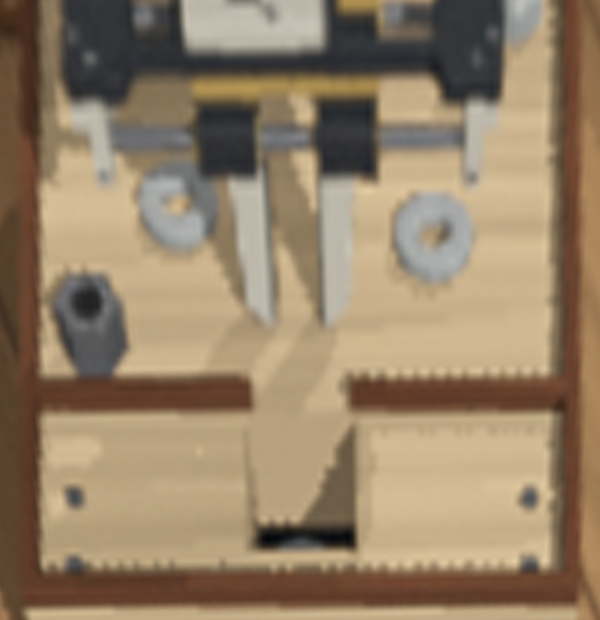

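First washer is down: a grey glimpse at (305,545) in the slot. Now the left washer, with a first push toward (0,-15).

```bash
python3 -m handwheel '[0,-15,10,0,0,0,0.24,0,-40,40,0,-10,0,0.24,0,-40,60,0,-20,0,0.24,0,-40,76,0,-30,0,0.24,0,-40,76,0,-40,0,0.24]'
python3 -m handwheel '[0,0,0,0,-6,0,0.24,0,0,0,0,-12,0,0.24,0,0,0,0,-12,0,0.24]' >/dev/null
python3 go.py -98 60 84 -37.7
```

```text
time_s: 6.3
tool_pos: [0.5559, 0.0342, 0.3118]
tool_rot: [0.698, 0.114, -0.114, -0.698]
wrist_force: [-0.5, -1.1, -0.0]
finger_gap: 0.0221
t 6.67 tray [ 0.6 59.7] tip z 125.7 push -38.2 tilt 0.04 gap 22.5 F [0.4 0.  0. ]
shift [-60.7  41.6  77.7] turn [ 0.02 -0.45  0.04]
```

```bash
python3 -m handwheel '[-30,0,38,0,0,0,0.24,-61,0,78,0,0,0,0.24,-61,15,78,0,0,0,0.24,-61,30,78,0,0,0,0.24,-61,41.5,78,0,0,0,0.24]' >/dev/null
python3 go.py -19 0 84 -37.7
python3 -m handwheel '[0,0,-8,0,0,0,0.24,0,0,-18,0,0,0,0.24,0,0,-30,0,0,0,0.24,0,0,-44,0,0,0,0.24,0,0,-58,0,0,0,0.24]' >/dev/null
python3 -m handwheel '[0,0,-14,0,0,0,0.24,0,0,-26,0,0,0,0.24,0,0,-36,0,0,0,0.24,0,0,-41,0,0,0,0.24,0,0,-41,0,0,0,0.24]'
python3 go.py 0 25 84 -90
python3 - <<'E'
from h import *
p,d=capture("side");p=np.ascontiguousarray(p[:,:,::-1]);cv2.imwrite("pics/s4.png",ortho("side",p,.088)[100:])
E
```

```text
t 7.3 tray [-97.8  59.3] tip z 81.9 push -38.2 tilt 0.07 gap 22.3 F [ 0.5  0.7 -0.2]
shift [  2.1  -2.1 -98.6] turn [-0.03 -0.52 -0.07]
time_s: 8.55
tool_pos: [0.5133, -0.0163, 0.2691]
tool_rot: [-0.683, -0.183, 0.184, 0.683]
wrist_force: [-0.4, -0.3, -0.4]
finger_gap: 0.0225
t 8.55 tray [-20.4  -2. ] tip z 83.1 push -38.2 tilt 0.01 gap 22.5 F [-0.4 -0.3 -0.4]
shift [33.8 -0.9  0.6] turn [ 0.000e+00  5.183e+01 -1.000e-02]
```

View pics/s4.png

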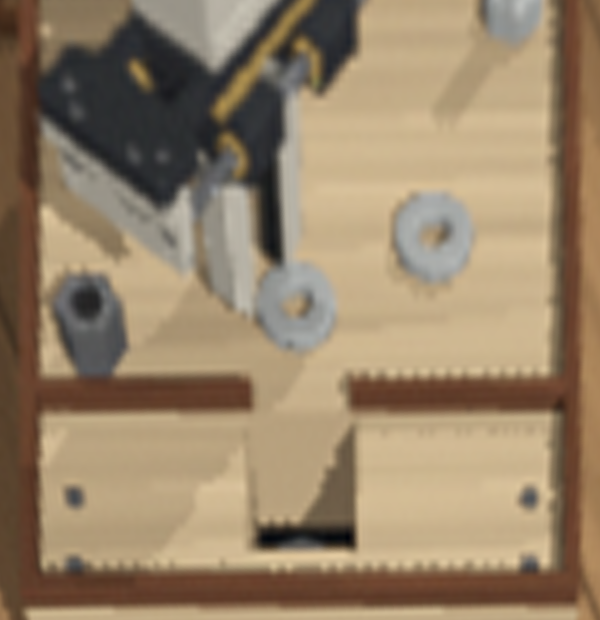

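The washer is at (296,306), about tray (-2,-19), in front of the gate. Reposition behind it and push in -y.

```bash
python3 -m handwheel '[0,0,12,0,0,0,0.24,0,-12,30,0,0,0,0.24,0,-35,30,0,0,0,0.24,0,-40,30,0,10,0,0.24,0,-40,30,0,20,0,0.24]' >/dev/null
python3 -m handwheel '[0,0,0,0,10,0,0.24,0,0,0,0,20,0,0.24,0,0,0,0,30,0,0.24,0,0,0,0,32,0,0.24,0,0,0,0,32,0,0.24]' >/dev/null
python3 go.py -1.5 28 84 -90
```

```text
t 9.85 tray [-44.6  17.1] tip z 123.8 push -89.9 tilt 0.03 gap 22.5 F [ 1.1  0.2 -0.6]
shift [43.1 39.8 10.9] turn [-0.01  0.05  0.03]
```

```bash
python3 -m handwheel '[22,0,11,0,0,0,0.24,43,0,11,0,0,0,0.24,43,15,11,0,0,0,0.24,43,30,11,0,0,0,0.24,43,40,11,0,0,0,0.24]' >/dev/null
python3 go.py 0.4 -48 84 -90
python3 -m handwheel '[0,0,-8,0,0,0,0.24,0,0,-16,0,0,0,0.24,0.5,0,-25,0,0,0,0.24,1,0,-37,0,0,0,0.24,1.5,0,-49,0,0,0,0.24]'
python3 -m handwheel '[0,0,-10,0,0,0,0.24,0.5,0,-20,0,0,0,0.24,0.5,0,-27,0,0,0,0.24,0.5,0,-27,0,0,0,0.24]'
python3 go.py
python3 -m handwheel '[0,0,10,0,0,0,0.24,0,0,30,0,0,0,0.24,0,-20,30,0,0,0,0.24,0,-40,40,0,0,0,0.24]' >/dev/null
python3 - <<'E'
from h import *
p,d=capture("side");p=np.ascontiguousarray(p[:,:,::-1]);cv2.imwrite("pics/s5.png",ortho("side",p,.088)[100:])
E
```

```text
t 10.47 tray [-1.9 27.5] tip z 81.7 push -90.1 tilt 0.08 gap 22.5 F [-0.5  0.3 -0.5]
shift [  2.4  -2.3 -75.5] turn [ 0.02 -0.11 -0.08]
time_s: 11.1
tool_pos: [0.525, -0.0429, 0.2695]
tool_rot: [-0.694, 0.134, -0.135, 0.694]
wrist_force: [0.5, 0.2, 0.7]
finger_gap: 0.0224
time_s: 11.6
tool_pos: [0.5155, -0.0677, 0.2692]
tool_rot: [0.694, -0.135, 0.134, -0.694]
wrist_force: [0.6, 0.1, -0.3]
finger_gap: 0.0223
t 11.6 tray [  0.7 -48.9] tip z 83.2 push -90.2 tilt 0.01 gap 22.3 F [ 0.6  0.1 -0.3]
```

View pics/s5.png

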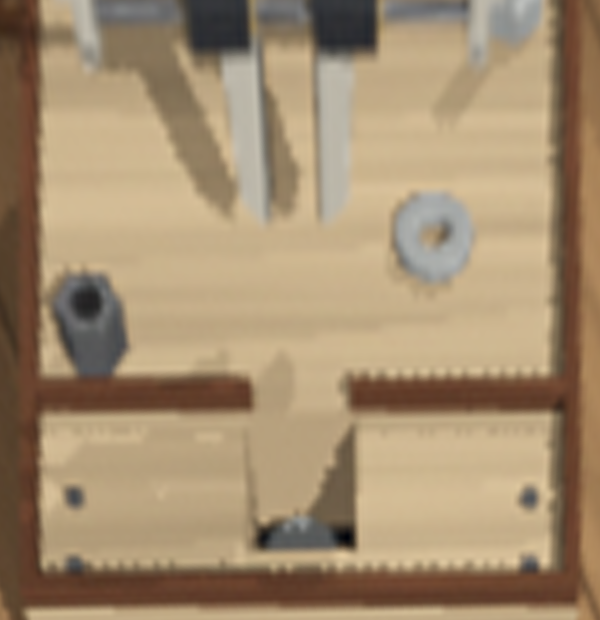

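Second washer is in, seen at (300,530). Now the right one at (433,237), about tray (65.5,17).

```bash
python3 -m handwheel '[0,0,10,0,10,0,0.24,0,0,20,0,20,0,0.24,0,0,30,0,30,0,0.24,0,0,40,0,40,0,0.24,0,0,40,0,50,0,0.24]' >/dev/null
python3 -m handwheel '[0,0,0,0,6,0,0.24,0,0,0,0,12.6,0,0.24,0,0,0,0,12.6,0,0.24]' >/dev/null
python3 go.py 105 38 84 -152.6
```

```text
t 13.15 tray [ 1.  31.7] tip z 124.0 push -152.7 tilt 0.05 gap 22.2 F [ 0.7 -1.   0. ]
shift [42.1 40.1 95.3] turn [-0.05 -0.12  0.01]
```

```bash
python3 -m handwheel '[21,0,48,0,0,0,0.24,42,0,95,0,0,0,0.24,42,15,95,0,0,0,0.24,42,30,95,0,0,0,0.24,42,39,95,0,0,0,0.24]' >/dev/null
python3 go.py 22 -6 84 -152.6
python3 -m handwheel '[0,0,-8,0,0,0,0.24,0,0,-18,0,0,0,0.24,0,0,-30,0,0,0,0.24,0,0,-44,0,0,0,0.24,0,0,-58,0,0,0,0.24]' >/dev/null
python3 -m handwheel '[0,0,-14,0,0,0,0.24,0,0,-26,0,0,0,0.24,0,0,-34,0,0,0,0.24,0,0,-36,0,0,0,0.24,0,0,-36,0,0,0,0.24]'
python3 go.py
python3 - <<'E'
from h import *
p,d=capture("side");p=np.ascontiguousarray(p[:,:,::-1]);cv2.imwrite("pics/s6.png",ortho("side",p,.088)[100:])
E
```

```text
t 13.78 tray [103.7  37.7] tip z 83.2 push -152.7 tilt 0.06 gap 22.2 F [ 0.3 -0.1 -0.1]
shift [  1.4  -0.7 -92.6] turn [ 0.06 -0.08 -0.01]
time_s: 15.02
tool_pos: [0.5506, -0.0348, 0.2702]
tool_rot: [0.523, -0.475, 0.475, -0.523]
wrist_force: [0.7, 0.4, 0.5]
finger_gap: 0.022
t 15.03 tray [21.  -5.3] tip z 84.2 push -152.8 tilt 0.01 gap 22.0 F [0.7 0.4 0.5]
```

View pics/s6.png

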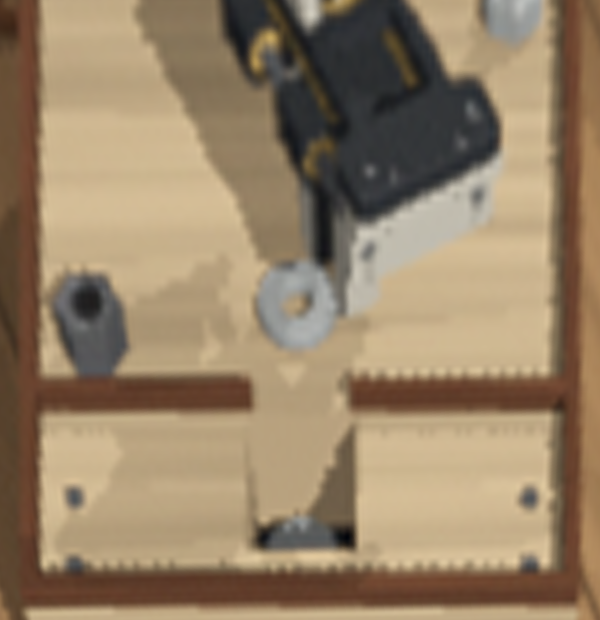

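The third washer is at (296,304), the same place the second one was. Repeat the reposition.

```bash
python3 -m handwheel '[0,0,12,0,0,0,0.24,0,-12,30,0,0,0,0.24,0,-35,30,0,0,0,0.24,0,-40,30,0,-10,0,0.24,0,-40,30,0,-20,0,0.24]' >/dev/null
python3 -m handwheel '[0,0,0,0,-10,0,0.24,0,0,0,0,-20,0,0.24,0,0,0,0,-30,0,0.24,0,0,0,0,-40,0,0.24,0,0,0,0,-42.6,0,0.24]' >/dev/null
python3 -m handwheel '[0,0,0,0,0,0,0.24]' >/dev/null
python3 go.py -1.5 28 84 -90
```

```text
t 16.45 tray [48.3  8.7] tip z 124.0 push -90.2 tilt 0.02 gap 22.2 F [0.4 0.  0.8]
shift [-49.8  40.   19.1] turn [ 0.   -0.17 -0.02]
```

```bash
python3 -m handwheel '[-25,0,19,0,0,0,0.24,-50,0,19,0,0,0,0.24,-50,15,19,0,0,0,0.24,-50,30,19,0,0,0,0.24,-50,39,19,0,0,0,0.24]' >/dev/null
python3 go.py 0.4 -48 84 -90
python3 -m handwheel '[0,0,-8,0,0,0,0.24,0,0,-16,0,0,0,0.24,0.5,0,-25,0,0,0,0.24,1,0,-37,0,0,0,0.24,1.5,0,-49,0,0,0,0.24]'
python3 -m handwheel '[0,0,-10,0,0,0,0.24,0.5,0,-20,0,0,0,0.24,0.5,0,-27,0,0,0,0.24,0.5,0,-27,0,0,0,0.24]'
python3 go.py
python3 -m handwheel '[0,0,10,0,0,0,0.24,0,0,30,0,0,0,0.24,0,-40,30,0,0,0,0.24,0,-100,40,0,0,0,0.24,0,-130,100,0,0,0,0.24]' >/dev/null
python3 - <<'E'
from h import *
p,d=capture("side");p=np.ascontiguousarray(p[:,:,::-1]);cv2.imwrite("pics/s7.png",np.vstack([ortho("side",p,.088)[100:],np.zeros((0,600,3),np.uint8)])[:600])
p,d=capture("top");P=cloud("top",d);w=w2t(P[...,:2])*1000
m=(abs(w[...,0])<24)&(w[...,1]>-132)&(w[...,1]<-70)
print("slot z from top depth (mm):",np.percentile(P[...,2][m&(d>0)]*1000,[0,25,50,75,95,100]).round(1),m.sum())
E
```

```text
t 17.07 tray [-1.8 27.4] tip z 83.5 push -90.2 tilt 0.1 gap 22.1 F [-0.7  0.4 -0.6]
shift [  2.5  -0.5 -75.4] turn [ 0.03 -0.2  -0.09]
time_s: 17.7
tool_pos: [0.5239, -0.0425, 0.2715]
tool_rot: [-0.694, 0.134, -0.134, 0.694]
wrist_force: [0.8, 0.9, 0.2]
finger_gap: 0.0222
time_s: 18.2
tool_pos: [0.5145, -0.0673, 0.2712]
tool_rot: [0.694, -0.135, 0.134, -0.694]
wrist_force: [0.9, 0.1, -0.0]
finger_gap: 0.0222
t 18.2 tray [ -0.4 -48.9] tip z 85.2 push -90.2 tilt 0.01 gap 22.2 F [ 0.9  0.1 -0. ]
slot z from top depth (mm): [ 9.  17.1 25.9 38.3 43.7 47.2] 268
```

View pics/s7.png

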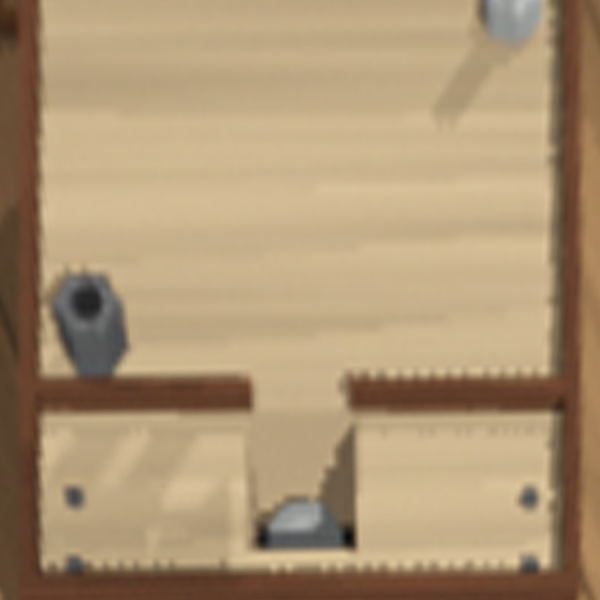

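All three washers are in the slot, with their highest point about 47 mm against the deck at 80. The deck is clear, the nut and bolt look unmoved, and the arm is clear.

```bash
python3 -m handwheel '[0,0,0,0,0,0,0.24,0,0,0,0,0,0,0.24,0,0,0,0,0,0,0.24,0,0,0,0,0,0,0.24]' && python3 -c "
from station import *
print(finish_job())"
```

```text
time_s: 19.42
tool_pos: [0.5503, 0.0217, 0.3989]
tool_rot: [0.694, -0.135, 0.134, -0.694]
wrist_force: [-0.0, -0.4, -0.4]
finger_gap: 0.0224
the job is handed in; nothing more can be done
None
```

All three washers are in the slot, and I handed the job in at about 19.4 s of the 58 s allowed. I pushed them one at a time with the fingertips open 22 mm as a cradle. The middle washer went straight through the gate. The left and right ones were each pushed to the front of the gate first, then through it.

- **Washers:** the last side picture shows the deck clear and the washers in the slot. The top camera's depth puts the highest point in the slot at about 47 mm, well below the deck at 80 mm. They probably lie partly on top of each other, and I could not see each one's position separately.
- **Nut and bolt:** they look unmoved in the last side picture.
- **Bystanders:** I did not measure the five bench items again at the end. The moves kept away from them, and the wrist force read about 2 N or less whenever I checked it.
- **Camera disagreement:** the two cameras differed by about 4–7 mm along the tray's y direction. I allowed for this, and it caused no trouble.

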